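Turn the tea tray end for end in its counter dispenser

TASK

The half of the tea tray under the dispenser's window is sold out, while the other half, under the roof, is still full of packets. Press the brass catch so that the tray springs out, draw the tray right out of its sleeve, turn it end for end and slide it back in, full half first, pushing it home until the catch snaps up behind it and the packets show in the window. Keep the tray level so that nothing spills, and leave the other goods on the counter where they stand.

Things in the scene. Friction and masses are not known exactly. Their poses are not given: they have to be found in the camera images.
- dispenser: Wooden tea dispenser fixed to the counter: baseboard 305 x 74 mm, top 16 above the counter, with a sleeve on one end of it. Origin on the counter, on the midline 15 before the sleeve's mouth; +x runs inward, y across, z up. Baseboard x -125 (open landing before the mouth) to +180. Sleeve x 15 to 180, 74 wide outside, top at z=65, closed at the back.
- mouth (a point): Middle of the floor at the sleeve's mouth: dispenser (15, 0, 16) mm. Floor and landing are one level surface at z=16. Inside, the sleeve is 64 wide and 44 high; over the first 20 mm the cheeks flare out to about 70 and the roof's lip lifts to ease entry. Nothing stands beside or on the landing but the catch.
- window (a point): Dispenser (124, 0, 65) mm: middle of the window in the sleeve's top, x 90 to 158, 48 wide. The roof is closed over x 15 to 90.
- pusher (a joint): Spring pusher (black plate) at the back of the sleeve, m: 0 with the tray latched, 0.055 = farthest forward, -0.006 = farthest back. It presses on the tray's inner end with about 5 N, damped, so that a freed tray slides out about 55 mm in about a second and stops there on the floor.
- tea_tray: Loose open tray of pale wood, 150 long (x), 60 wide (y), 40 high, about 0.36 kg; grip it across its width. Origin middle of the underside, +x to the full end, z up. A partition crosses its middle; the +x half is packed with seven upright tea packets (green, yellow, red), fast in it, not above the rim; the -x half is empty. Centre of mass 3 mm from the middle to the full end.
- full_end (a point): Lower edge of the tray's full end, middle: tray (75, 0, 0) mm. At the start it stands 18 out of the mouth, at dispenser x=-3, against the catch; so does the other end when latched after turning.
- empty_end (a point): Lower edge of the tray's empty end, middle: tray (-75, 0, 0) mm. Both ends are alike, plain upright boards. The tray can be pushed 6 mm deeper than it rests when latched.
- catch (a joint): Brass spring catch in the landing, rad: 0 up, 0.125 fully down. Its tooth stands 7 above the floor across y -12..+29, flat face at dispenser x=-3 towards the tray, ramp down to x=-16 outside; below the floor from 0.115. It springs up when let go but stays down under the tray (lifting it with under 3 N); a tray sliding in from outside rides it down itself.
- catch_paddle (a point): Top middle of the catch's ribbed thumb paddle, 28 along dispenser x by 30 across, beside the landing at dispenser (-32, 58, 17) mm. It sinks 12 mm when pressed straight down, with about 2 N of spring and up to 1 N of friction while the tray bears on the tooth.
- tins_a: Food tin, 76 across, 58 high; origin middle of the underside. Bystander.
- tins_b: Food tin, 76 across, 58 high; origin middle of the underside. Bystander.
- honey_red: Honey jar with a red lid, 52 across, 74 high; origin middle of the underside. Bystander.
- honey_green: Honey jar with a green lid, 52 across, 74 high; origin middle of the underside. Bystander.
- honey_yellow: Honey jar with a yellow lid, 53 across, 74 high; origin middle of the underside. Bystander.
- bell: Chromed service bell, 84 across, 58 high; origin middle of the underside. Bystander.
- pad: Red order pad 148 x 109 x 15 with a marker lying on it; origin middle of the underside. Bystander. To its left (y over 0.25 m) a bread basket, a tall crate of bread and a bucket of buns are fixed on the counter: swing the arm round in front of them (x under 0.4 m) or well above.

How it is judged:
On the way, in this order (a step that is already met when the one before it is completed fails the run):
1. the catch is pressed down (value of joint catch above 0.105 rad), for 0.05 s.
2. the tray is right out of the sleeve (x of each of full_end, empty_end in the frame of dispenser below 0.012 m), for 0.1 s.
3. the tray, turned end for end, enters the sleeve full end first (x of full_end in the frame of dispenser above 0.034 m and x of empty_end in the frame of dispenser below -0.06 m and y of full_end in the frame of dispenser between -0.006 and 0.006 m and z of full_end in the frame of dispenser between 0.012 and 0.024 m), for 0.1 s.
At the end, for the whole second after the job is handed in: The tray lies level and at rest in the sleeve, turned end for end: its full end under the window, 127 to 141 mm in from the mouth, its empty end against the catch as the full end was at the start (within 5 to 9 mm), and the catch has snapped up behind it (joint under 0.03 rad) (x of full_end in the frame of dispenser between 0.142 and 0.156 m and x of empty_end in the frame of dispenser between -0.008 and 0.006 m and z of full_end in the frame of dispenser between 0.012 and 0.02 m and angle between tea_tray's own z axis and vertical below 0.05 rad and value of joint catch below 0.03 rad and linear speed of tea_tray below 0.01 m/s); the robot touches nothing.
It fails at once if the tray is tipped more than about 35 degrees, so that packets would spill (angle between tea_tray's own z axis and vertical above 0.6 rad).
It fails at once if another thing on the counter is shifted by more than 25 mm (distance of any of tins_a, tins_b, honey_red, honey_green, honey_yellow, bell, pad from where it was at the start of the episode above 0.025 m).
It also fails if it takes over 70 s, if anything falls off the work surface, if the arm or the gripper's body presses on something with over 40 N, if the wrist force passes 120 N, or if a joint passes its speed limit or range.

ROBOT

A 7-joint arm with a two-finger parallel gripper is mounted at the origin on a cart in front of the work surface, level with it; the furniture and walls round the work are solid. World frame = base frame: x ahead of the robot, y to its left, z up, the work surface at z = 0. Lengths are in m, angles in rad, forces in N, time in s.
With the tool pointing down it reaches from about 0.425 to 0.925 m from the base axis. Payload 6.8 kg.
Tool frame: the origin (TCP) lies midway between the tips of the shut fingers; the grasp point (between the pads) lies bot.grip_point_offset behind it (bot.grip_point_offset is the distance from the TCP to the grasp point, in m); z points along the fingers, y is the line along which they close (so a half turn about z gives the same grasp; the last joint's range is limited). The gripper opens to 85 mm and grips with 20 to 120 N. Pads are 22 mm wide; open, the fingers measure 114 mm over their backs; the gripper's body (76 mm by 85 mm) begins 54 mm behind the grasp point. The pads swing forward as they close: fully open they stand 13 mm farther back than shut.
Start: joints at [-1.428, 0.477, 0.022, 1.555, -0.011, 1.109, -0.083], TCP at [0.168, 0.654, 0.231] pointing down, gripper open.
Joint ranges: [-2.96, 2.96], [-0.34, 2.1], [-1.41, 1.46], [0.24, 2.44], [-1.37, 4.51], [0.17, 1.92], [-2.96, 2.96]. Speed limits (rad/s): [2.39, 2.39, 3.14, 3.14, 3.14, 3.14, 3.14].

INTERFACE

Orientations are given as a unit quaternion [w, x, y, z].
In Python, from station import get_obs, cams, job, bot gives the robot as it stands.
- The arm moves only by the tool arm_command, never from a script. Its argument "rows" is a list that holds one entry, the list of rows, each a list of 5 numbers: the finger opening in mm, from 0 to 85.4, then the shift along the world's x, y, z in units of 60 mm (1.0 is 60 mm), then the turn about the world's z in units of 0.08 rad (1.0 is 0.08 rad). In form: [[[grip, x, y, z, turn], ...]]. A call has exactly 10 rows; each row shifts and turns the commanded pose from where the row before left it; what a row does not reach is not made up. A row lasts 1/8 s, in which the tool goes at most 62.5 mm and 10.7 degrees, less where a joint would pass 70% of its speed; a pose out of reach is approached as far as the arm can. A call with a number of a shift or a turn outside -1 to 1 is refused whole. A call with a gripper value outside its range is refused whole. The fingers move at their own pace and stop on an object; "newtons" is the grip in N (left out, the last holds). Time passes only in rows, so rows that do not move let the fingers close, or fill a call up. It gives the time, the measured TCP pose, the force, the opening and the grip force at its end, in the units of the state.
- get_obs(): the state, without advancing time (a new reading comes with each control period).
- cams.read_camera(name): name is "scene" or "top"; returns the picture (400x640x3 uint8, red, green, blue); there is no depth.
- cams.camera_params(name): a dict with "K" (3x3 intrinsics, pixels), "extrinsics" (4x4, takes a point from camera to world coordinates). Camera axes: x right, y down, z forward; pixel columns grow to the right and rows downward; lengths in m; the calibration is good to about 2 mm. A picture is of the moment at which its call begins. camera_params takes no time and is no camera call.
- job.hand_in(): hands the job in; it is judged then, once.
The state is a dict: "t": time; "q": joint angles; "joint_vel": joint speeds; "joint_torque": joint torques, N m; "eef_pos": TCP position; "tool_rot": TCP orientation; "contact_force": force on the tool from outside, world axes, zero at the start; "torque": the same for the moment, N m; "gripper_width": opening from 0.0 (shut) to 1.0 (fully open); "grasp_force": force on a finger pad.
Only numpy, scipy, OpenCV 4.12 (cv2) and the standard library are available. Lean on these libraries where they do the work, as an engineer would, in place of code of your own. Each camera call takes 0.05 s, during which the arm holds its last target. There are 200 camera calls.

## Working session

There is one attempt and no reset: what is moved stays moved. The work goes in short steps, Python scripts to look and compute and a tool call to move; the robot and the scene stay as the last step left them, time stands still between calls to the robot, and variables do not carry over. Pictures are saved under pics/ and viewed, at most 10 in all, crops included, and the job is handed in when it is done.

Besides the shell and the picture viewer there is one more tool, called after "Call:" by a JSON object that holds its "api" and its "payload", one argument or row to a line. arm_command: Moves the arm, as the interface text tells. Its arguments: {"type":"object","properties":{"rows":{"type":"array"},"newtons":{"type":"number"}},"required":["rows"]}

```bash
mkdir -p pics; ls
python3 - <<'E'
from station import get_obs,cams,job,bot
import cv2,numpy as np
np.set_printoptions(precision=4,suppress=True)
for n in("scene","top"):
    im=cams.read_camera(n); cv2.imwrite(f"pics/{n}0.png",im[:,:,::-1]); p=cams.camera_params(n); print(n,np.array(p["K"]),np.array(p["extrinsics"]))
print(get_obs(),bot.grip_point_offset)
E
```

```text
pics
scene [[490.6852   0.     318.7904]
 [  0.     490.6852 204.7224]
 [  0.       0.       1.    ]] [[ 0.8121 -0.4197  0.4054  0.046 ]
 [-0.5832 -0.5603  0.5882 -0.8859]
 [-0.0197 -0.7141 -0.6998  1.0121]
 [ 0.      0.      0.      1.    ]]
top [[369.9469   0.     319.4868]
 [  0.     369.9469 198.3322]
 [  0.       0.       1.    ]] [[ 0.0199 -0.9978  0.0635  0.5219]
 [-0.9996 -0.0186  0.0213 -0.1075]
 [-0.02   -0.0639 -0.9978  0.9999]
 [ 0.      0.      0.      1.    ]]
{'t': 0.1, 'q': array([-1.4281,  0.4777,  0.0223,  1.5563, -0.0115,  1.1093, -0.0831]), 'joint_vel': array([ 0.0003, -0.001 ,  0.    , -0.0038,  0.0003, -0.0005, -0.0002]), 'joint_torque': array([  0.0037, -59.7762,   1.6134, -28.1953,   0.0128,   0.005 ,
         0.    ]), 'eef_pos': array([0.1674, 0.6534, 0.2304]), 'tool_rot': array([-0.    ,  0.1251,  0.9921, -0.0008]), 'contact_force': array([-0.3782, -0.3159,  0.8095]), 'torque': array([ 0.0247,  0.0145, -0.0068]), 'grasp_force': 0.0, 'gripper_width': 0.9940455198857516} 0.0187
```

View pics/top0.png

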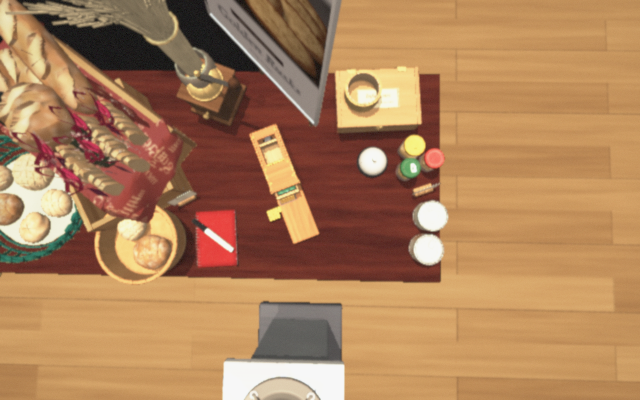

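View pics/scene0.png

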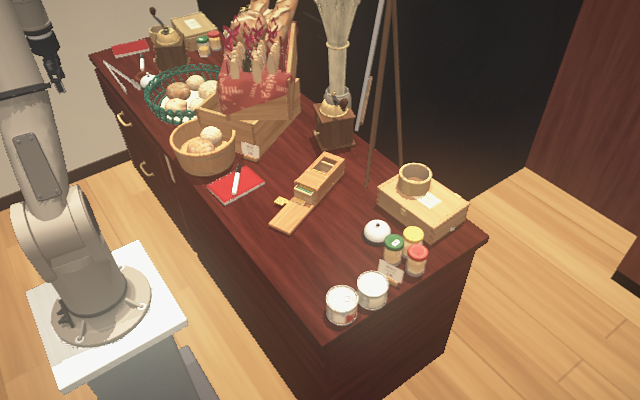

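The top view shows the dispenser from its landing end at about (305,240) to its back at about (262,128), with the paddle at (275,214) and the green packets at (287,190). In the scene view the landing is at about (290,215) and the window at (330,165).

Run:
```python
import cv2,numpy as np
a=cv2.imread("pics/top0.png")[115:250,240:330]; b=cv2.imread("pics/scene0.png")[145:240,265:352]
a=cv2.resize(a,None,fx=4.4,fy=4.4,interpolation=cv2.INTER_CUBIC); b=cv2.resize(b,None,fx=4.5,fy=4.5,interpolation=cv2.INTER_CUBIC)
c=np.zeros((600,800,3),np.uint8); c[:a.shape[0],:a.shape[1]]=a; c[:b.shape[0],400:400+b.shape[1]]=b[:, :400]
cv2.imwrite("pics/crop0.png",c)
```

```text
(no output)
```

View pics/crop0.png

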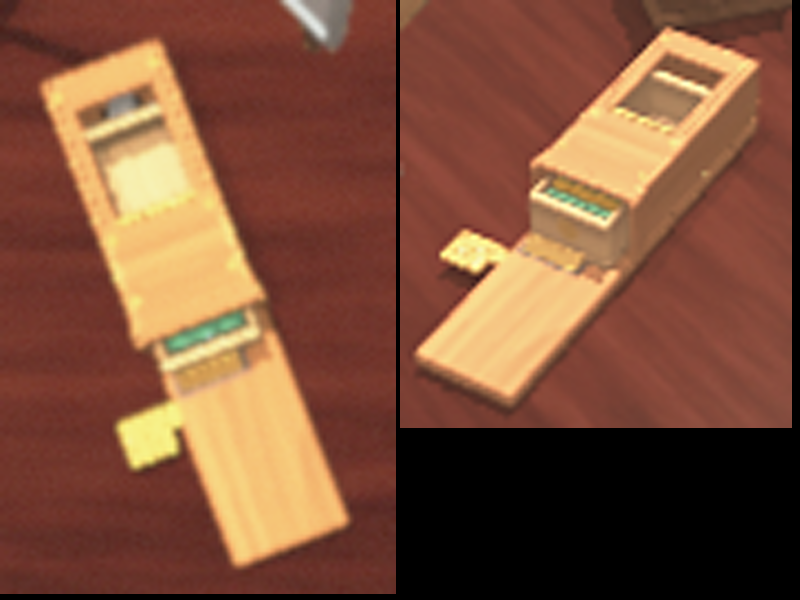

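The crop shows the landing's near corners at (235,567) and (349,520), the sleeve-top back corners at (40,85) and (160,40), and the paddle's centre at about (150,437). In the scene half they are at (415,358), (512,405), (668,28) and (760,63). The tray's end shows pale with green packets just outside the mouth.

```bash
cat > h.py <<'E'
import numpy as np,cv2
from station import get_obs,cams,job,bot
np.set_printoptions(precision=4,suppress=True)
def ray(n,uv,z):
    p=cams.camera_params(n);K=np.array(p["K"]);E=np.array(p["extrinsics"])
    d=E[:3,:3]@np.linalg.solve(K,[*uv,1]);o=E[:3,3];return o+d*(z-o[2])/d[2]
def proj(n,P):
    p=cams.camera_params(n);K=np.array(p["K"]);E=np.array(p["extrinsics"])
    c=K@(E[:3,:3].T@(np.asarray(P,float)-E[:3,3]));return c[:2]/c[2]
def rigid(L,W):  # 2d fit W=R L+t
    L=np.array(L);W=np.array(W);l=L-L.mean(0);w=W-W.mean(0)
    a=np.arctan2((l[:,0]*w[:,1]-l[:,1]*w[:,0]).sum(),(l*w).sum())
    R=np.array([[np.cos(a),-np.sin(a)],[np.sin(a),np.cos(a)]]);t=W.mean(0)-R@L.mean(0);return a,R,t,W-(L@R.T+t)
E
python3 - <<'E'
from h import *
C={"top":[((235,567),-125,37,16),((349,520),-125,-37,16),((40,85),180,37,65),((160,40),180,-37,65),((150,437),-32,58,17)],
"scene":[((415,358),-125,37,16),((512,405),-125,-37,16),((668,28),180,37,65),((760,63),180,-37,65),((471,251),-32,58,17)]}
A=[]
for n,s,o in(("top",4.4,(240,115)),("scene",4.5,(265-400/4.5,145))):
    g=cv2.cvtColor(cv2.imread(f"pics/{n}0.png"),cv2.COLOR_BGR2GRAY)
    L=[];W=[]
    for i,((u,v),x,y,z) in enumerate(C[n]):
        uv=np.array([(u+.5)/s-.5+o[0],(v+.5)/s-.5+o[1]],np.float32)
        if i<4:
            r=cv2.cornerSubPix(g,uv.reshape(1,1,2).copy(),(3,3),(-1,-1),(3,30,.01)).ravel()
            print(n,uv,r)
            if np.hypot(*(r-uv))<1.5: uv=r
        L.append((x/1e3,y/1e3));W.append(ray(n,uv,z/1e3)[:2])
    a,R,t,e=rigid(L,W);print(n,a,t,"res mm",(e*1e3).round(1).tolist());A.append((L,W))
a,R,t,e=rigid(A[0][0]+A[1][0],A[0][1]+A[1][1]);print("both",a,t,(e*1e3).round(1).tolist())
# tool yaw now
from scipy.spatial.transform import Rotation as Ro
q=get_obs()["tool_rot"];M=Ro.from_quat([q[1],q[2],q[3],q[0]]).as_matrix();print("tool y dir",M[:,1],"x",M[:,0])
for P in((-32,58),(-20,0),(-100,0)): print(P,R@np.array(P)/1e3+t)
E
```

```text
top [293.0227 243.4773] [293.1688 243.3784]
top [318.9318 232.7955] [318.7488 233.3594]
top [248.7045 133.9318] [248.6685 134.165 ]
top [275.9773 123.7045] [275.8255 123.8119]
top 0.3936649670449034 [ 0.5922 -0.0056] res mm [[1.2, 0.2], [0.6, 1.3], [-0.9, 0.3], [-1.2, -0.7], [0.3, -1.1]]
scene [267.9445 224.1667] [267.7557 223.2468]
scene [289.5    234.6111] [288.9918 233.7362]
scene [324.1667 150.8333] [323.6358 150.7431]
scene [344.6111 158.6111] [344.368  158.5699]
scene 0.3964576998587444 [ 0.5942 -0.0088] res mm [[0.8, -0.3], [-1.7, -0.8], [0.5, 0.8], [-0.3, -0.1], [0.7, 0.3]]
both 0.39506781924264184 [ 0.5932 -0.0072] [[0.2, 2.0], [-0.5, 3.1], [-1.7, 1.6], [-2.1, 0.7], [-0.7, 0.5], [1.8, -2.0], [-0.6, -2.5], [1.4, -0.6], [0.7, -1.4], [1.6, -1.3]]
tool y dir [ 0.2482  0.9687 -0.0016] x [-0.9687  0.2482 -0.0001]
(-32, 58) [0.5413 0.034 ]
(-20, 0) [ 0.5747 -0.0149]
(-100, 0) [ 0.5009 -0.0457]
```

Dispenser pose: origin (0.593, -0.007), yaw 0.395 rad. Next I swing the arm round in front of the basket with the fingers shut.

Call:
{"api": "arm_command", "payload": {
  "rows": [
    [[0,0.1,-0.3,0.2,-1],[0,0.1,-0.3,0.2,-1],[0,0.1,-0.3,0.2,-1],[0,0.15,-0.35,0.2,-1],[0,0.15,-0.35,0.2,-1],[0,0.15,-0.35,0.2,-1],[0,0.15,-0.35,0.1,-1],[0,0.15,-0.35,0,-1],[0,0.15,-0.35,0,-1],[0,0.15,-0.35,0,-1]]
  ]
}}

```text
t: 1.35
eef_pos: [0.2487, 0.4519, 0.309]
tool_rot: [0.0, 0.503, 0.864, -0.0]
contact_force: [0.2, 0.7, -0.4]
gripper_width: 0.001
grasp_force: 0.0
```

Call:
{"api": "arm_command", "payload": {
  "rows": [
    [[0,0.13,-0.3,0,-1],[0,0.13,-0.3,0,-1],[0,0.13,-0.3,0,-1],[0,0.13,-0.3,0,-1],[0,0.13,-0.3,0,-1],[0,0.13,-0.3,0,-1],[0,0.13,-0.3,0,-1],[0,0.13,-0.3,0,-1],[0,0.13,-0.3,0,-1],[0,0.13,-0.3,0,-1]]
  ]
}}

```text
t: 2.6
eef_pos: [0.3265, 0.272, 0.309]
tool_rot: [0.0, 0.8, 0.6, -0.0]
contact_force: [-0.9, 0.4, -0.0]
gripper_width: 0.003
grasp_force: 0.0
```

Call:
{"api": "arm_command", "payload": {
  "rows": [
    [[0,0.3,-0.4,0,-1],[0,0.3,-0.4,0,-1],[0,0.3,-0.4,0,-1],[0,0.3,-0.4,0,-1],[0,0.35,-0.4,-0.2,-1],[0,0.35,-0.4,-0.3,-1],[0,0.35,-0.4,-0.4,-1],[0,0.35,-0.4,-0.4,-1],[0,0.35,-0.4,-0.4,-1],[0,0.3,-0.3,-0.4,-1]]
  ]
}}

```text
t: 3.85
eef_pos: [0.5228, 0.0362, 0.1826]
tool_rot: [0.001, 0.971, 0.24, 0.0]
contact_force: [-1.1, 0.2, 0.1]
gripper_width: 0.001
grasp_force: 0.0
```

Call:
{"api": "arm_command", "payload": {
  "rows": [
    [[0,0.15,0,-0.4,-0.5],[0,0.15,0,-0.5,-0.6],[0,0,0,-0.6,0],[0,0,0,-0.5,0],[0,0,0,-0.3,0],[0,0,0,-0.2,0],[0,0,0,-0.1,0],[0,0,0,-0.05,0],[0,0,0,0,0],[0,0,0,0,0]]
  ]
}}

```text
t: 5.1
eef_pos: [0.5399, 0.039, 0.0248]
tool_rot: [-0.0, 0.98, 0.2, 0.001]
contact_force: [-0.3, 0.7, -0.7]
gripper_width: -0.003
grasp_force: 0.0
```

Run:
```python
from h import *
o=get_obs();print(o["eef_pos"],o["contact_force"],o["tool_rot"],o["q"])
a=cams.read_camera("top")[115:250,240:330];b=cams.read_camera("scene")[145:240,245:345]
a=cv2.resize(a,None,fx=4.4,fy=4.4,interpolation=3);b=cv2.resize(b,None,fx=4,fy=4,interpolation=3)
c=np.zeros((600,800,3),np.uint8);c[:a.shape[0],:a.shape[1]]=a;c[:b.shape[0],400:]=b
cv2.imwrite("pics/press.png",c[:,:,::-1])
```

```text
[0.5399 0.039  0.0248] [-0.3189  0.7323 -0.7192] [-0.      0.9798  0.2001  0.0005] [-0.5923  0.6147  0.5277  2.0504 -0.5316  0.6103 -0.8671]
```

View pics/press.png

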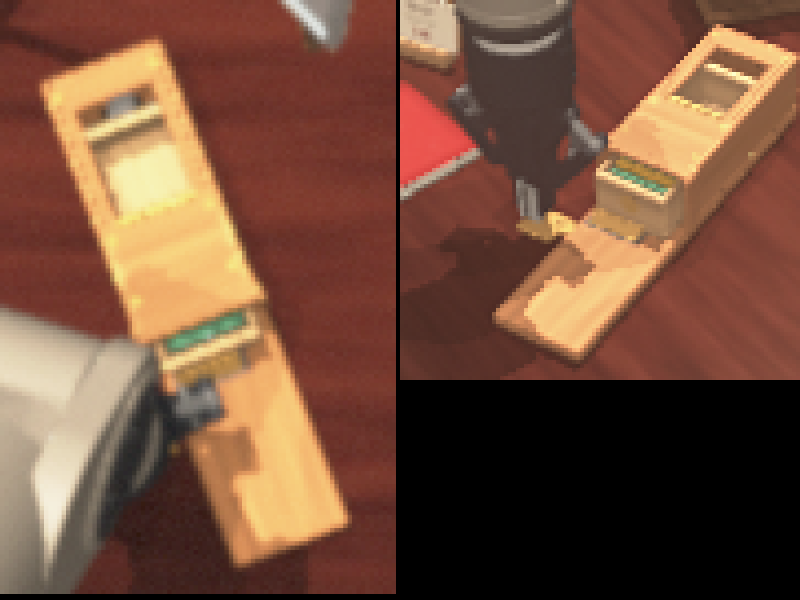

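The tool is over the paddle, but its spread knuckle is near the mouth, at (200,400) in the top half and (590,140) in the scene half. I check its height against the tray's path.

Run:
```python
from h import *
a=.395;R=np.array([[np.cos(a),-np.sin(a)],[np.sin(a),np.cos(a)]]);t=np.array([.5932,-.0072])
for n,uv in(("top",(222/4.4+240,395/4.4+115)),("scene",((603-400)/4+245,143/4+145)),("scene",((585-400)/4+245,158/4+145))):
    for z in(.04,.06,.08,.1): print(n,z,(R.T@(ray(n,uv,z)[:2]-t)*1e3).round(0))
```

```text
top 0.04 [-28.   7.]
top 0.06 [-30.   5.]
top 0.08 [-31.   4.]
top 0.1 [-33.   2.]
scene 0.04 [43. 50.]
scene 0.06 [25. 36.]
scene 0.08 [ 7. 23.]
scene 0.1 [-12.  10.]
scene 0.04 [22. 52.]
scene 0.06 [ 5. 39.]
scene 0.08 [-13.  25.]
scene 0.1 [-31.  12.]
```

The knuckle is at z of about 0.10, so after the 20 mm press it still clears the tray's top at 0.056. Pressing now.

Call:
{"api": "arm_command", "payload": {
  "rows": [
    [[0,0,0,-0.1,0],[0,0,0,-0.1,0],[0,0,0,-0.1,0],[0,0,0,-0.06,0],[0,0,0,0,0],[0,0,0,0,0],[0,0,0,0,0],[0,0,0,0,0],[0,0,0,0,0],[0,0,0,0,0]]
  ]
}}

```text
t: 6.45
eef_pos: [0.5408, 0.039, 0.0038]
tool_rot: [-0.0, 0.98, 0.2, 0.001]
contact_force: [-1.6, 0.5, 14.7]
gripper_width: -0.003
grasp_force: 8.3
```

Run:
```python
from h import *
o=get_obs();print(o["eef_pos"],o["contact_force"])
a=cams.read_camera("top")[115:250,240:330];b=cams.read_camera("scene")[145:240,245:345]
a=cv2.resize(a,None,fx=4.4,fy=4.4,interpolation=3);b=cv2.resize(b,None,fx=4,fy=4,interpolation=3)
c=np.zeros((600,800,3),np.uint8);c[:a.shape[0],:a.shape[1]]=a;c[:b.shape[0],400:]=b
cv2.imwrite("pics/press2.png",c[:,:,::-1])
```

```text
[0.5408 0.039  0.0038] [-1.6433  0.4759 14.7119]
```

View pics/press2.png

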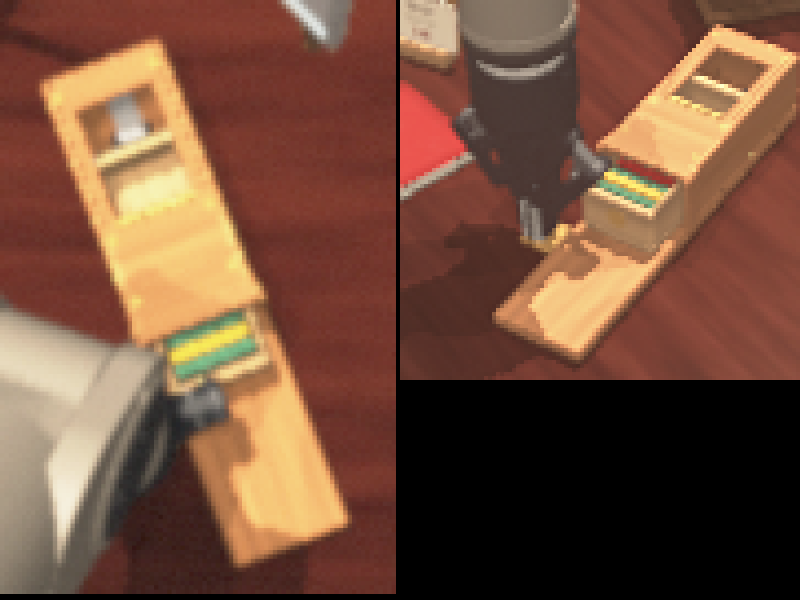

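The catch is down and the tray has slid out about 20 mm, with yellow and red packets now showing. I lift clear, open the fingers, and move above the tray's exposed part.

Call:
{"api": "arm_command", "payload": {
  "rows": [
    [[0,0,0,0.3,0],[0,0,0,0.5,0],[0,0,0,0.8,0],[60,0,0,0.5,0],[85,0.1,-0.2,0,0],[85,0.1,-0.25,0,0],[85,0.1,-0.25,0,0],[85,0.14,-0.25,0,0],[85,0,0,0,0],[85,0,0,0,0]]
  ]
}}

```text
t: 7.8
eef_pos: [0.5657, -0.018, 0.1283]
tool_rot: [-0.0, 0.98, 0.2, -0.0]
contact_force: [-0.2, -0.3, 0.1]
gripper_width: 0.997
grasp_force: 0.0
```

```bash
cat >> h.py <<'E'
a0=.395;R0=np.array([[np.cos(a0),-np.sin(a0)],[np.sin(a0),np.cos(a0)]]);t0=np.array([.5932,-.0072])
def todisp(p): return R0.T@(np.asarray(p)[:2]-t0)
def toworld(p): return R0@np.asarray(p)+t0
def shot(name):
    a=cams.read_camera("top")[115:250,240:330];b=cams.read_camera("scene")[145:240,245:345]
    a=cv2.resize(a,None,fx=4.4,fy=4.4,interpolation=3);b=cv2.resize(b,None,fx=4,fy=4,interpolation=3)
    c=np.zeros((600,800,3),np.uint8);c[:a.shape[0],:a.shape[1]]=a;c[:b.shape[0],400:]=b
    cv2.imwrite(f"pics/{name}.png",c[:,:,::-1])
def state():
    o=get_obs();w,x,y,z=o["tool_rot"];print("t",o["t"],"pos",o["eef_pos"],"disp mm",todisp(o["eef_pos"])*1e3,"yaw err",(2*np.arctan2(y,x)-np.pi/2-a0-np.pi/2+np.pi/2)%np.pi-np.pi/2,"F",o["contact_force"],"w",o["gripper_width"],"q7",o["q"][6])
E
python3 -c "
from h import *
state();shot('rel')"
```

```text
t 7.8 pos [ 0.5657 -0.018   0.1283] disp mm [-29.5186   0.6406] yaw err 0.007637584496414274 F [-0.2348 -0.2746  0.0893] w 0.9966049425308794 q7 -0.8664745679895208
```

View pics/rel.png

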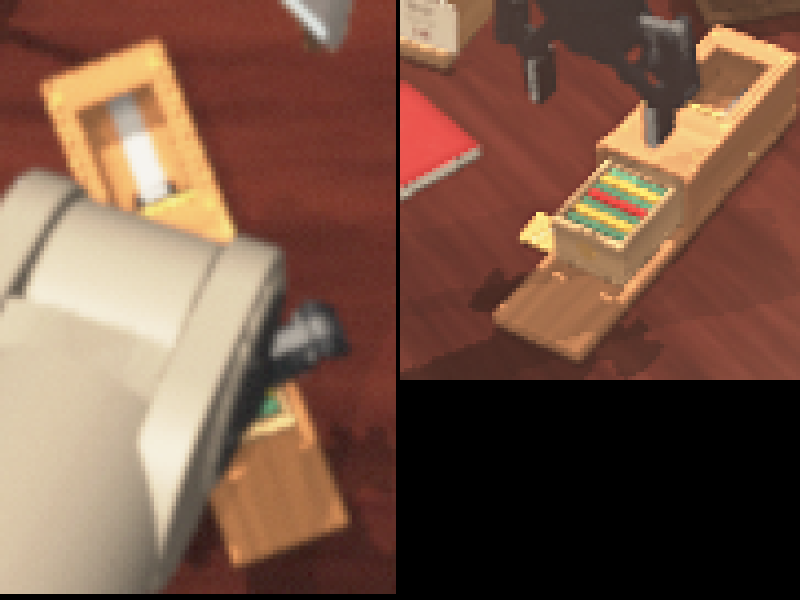

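The tray stands fully out on the landing, with all seven packets visible in the scene half from (565,215) to (640,170). I descend and grip it.

Call:
{"api": "arm_command", "payload": {
  "rows": [
    [[85,0,0,-0.5,-0.1],[85,0,0,-0.5,0],[85,0,0,-0.4,0],[85,0,0,-0.25,0],[85,0,0,-0.15,0],[85,0,0,0,0],[40,0,0,0,0],[40,0,0,0,0],[40,0,0,0,0],[40,0,0,0,0]]
  ],
  "newtons": 40
}}

```text
t: 9.15
eef_pos: [0.5665, -0.018, 0.0217]
tool_rot: [-0.0, 0.981, 0.196, 0.001]
contact_force: [-1.9, 0.7, 6.1]
gripper_width: 0.696
grasp_force: 43.9
```

```bash
python3 -c "
from h import *
state();print(R0[:,0]*80/60)"
```

```text
t 9.15 pos [ 0.5665 -0.018   0.0217] disp mm [-28.7675   0.2969] yaw err -0.0001322354572081963 F [-1.8775  0.6632  6.1213] w 0.6956461549384894 q7 -0.7638669778243115
[1.2307 0.5131]
```

Call:
{"api": "arm_command", "payload": {
  "rows": [
    [[40,-0.08,-0.035,0.02,0],[40,-0.17,-0.07,0,0],[40,-0.17,-0.07,0,0],[40,-0.17,-0.07,0,0],[40,-0.17,-0.07,0,0],[40,-0.17,-0.07,0,0],[40,-0.17,-0.07,0,0],[40,-0.17,-0.07,0,0],[40,-0.09,-0.04,0,0],[40,0,0,0,0]]
  ]
}}

```text
t: 10.4
eef_pos: [0.4831, -0.0524, 0.0218]
tool_rot: [-0.0, 0.981, 0.196, -0.001]
contact_force: [-2.4, -1.8, -0.5]
gripper_width: 0.695
grasp_force: 43.4
```

```bash
python3 -c "
from h import *
state();shot('drawn')"
```

```text
t 10.4 pos [ 0.4831 -0.0524  0.0218] disp mm [-119.0548    0.6497] yaw err -0.0008877455459073147 F [-2.4484 -1.8026 -0.5489] w 0.6949135448719479 q7 -0.6775126657817574
```

View pics/drawn.png

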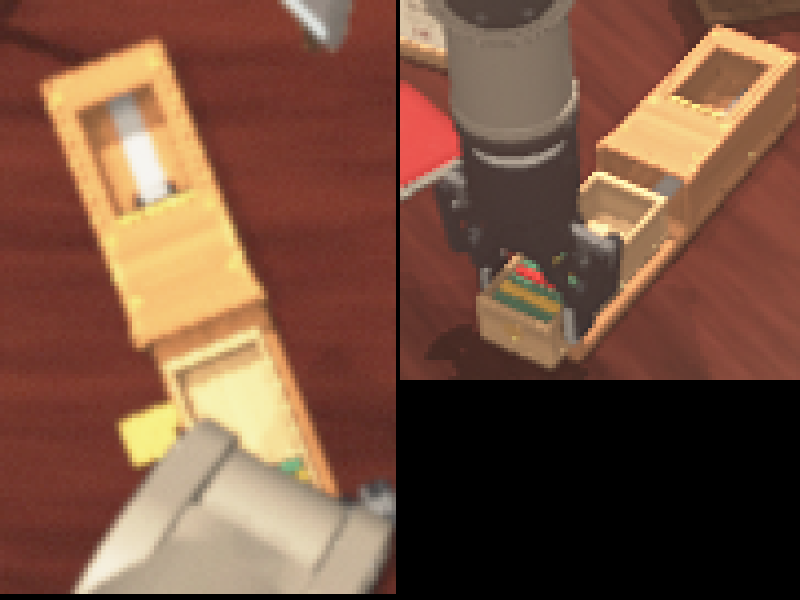

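The tray's empty half is just outside the mouth, with its inner end at dispenser x of about +2 mm. I regrip it at its centre of mass, 43 mm further in.

Call:
{"api": "arm_command", "payload": {
  "rows": [
    [[85,0,0,0,0],[85,0,0,0,0],[85,0.15,0.065,0,0],[85,0.2,0.085,0,0],[85,0.2,0.08,0,0],[85,0.11,0.045,0,0],[85,0,0,0,0],[40,0,0,0,0],[40,0,0,0,0],[40,0,0,0,0]]
  ],
  "newtons": 60
}}

```text
t: 11.75
eef_pos: [0.5233, -0.0358, 0.022]
tool_rot: [-0.0, 0.981, 0.196, -0.0]
contact_force: [-1.5, -0.8, 3.8]
gripper_width: 0.691
grasp_force: 68.4
```

Call:
{"api": "arm_command", "payload": {
  "rows": [
    [[40,0,0,0,0],[40,0,0,0.1,0],[40,0,0,0.2,0],[40,0,0,0.3,0],[40,0,0,0.4,0],[40,0,0,0.4,0],[40,0,0,0.3,0],[40,0,0,0.2,0],[40,0,0,0,0],[40,0,0,0,0]]
  ]
}}

```text
t: 13.0
eef_pos: [0.5234, -0.0353, 0.1353]
tool_rot: [-0.0, 0.981, 0.196, -0.001]
contact_force: [-1.0, 0.5, -3.6]
gripper_width: 0.696
grasp_force: 67.4
```

```bash
python3 -c "
from h import *
state();print(get_obs()['q'])
cv2.imwrite('pics/lift.png',cams.read_camera('scene')[100:280,180:420,::-1].repeat(3,0).repeat(3,1))"
```

```text
t 13.0 pos [ 0.5234 -0.0353  0.1353] disp mm [-75.2757   0.8895] yaw err -8.985064241961993e-06 F [-1.0171  0.4813 -3.5775] w 0.6963012887433802 q7 -0.8602502919494124
[-0.6028  0.4242  0.6981  2.0375 -0.3745  0.8081 -0.8603]
```

View pics/lift.png

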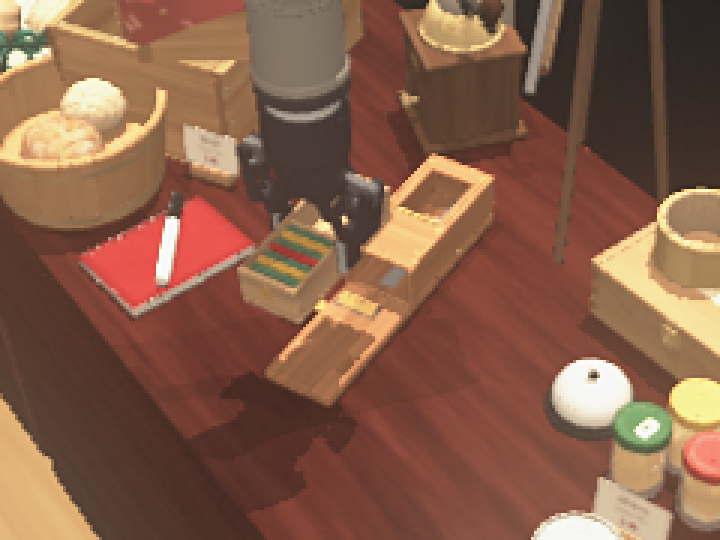

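The tray is held level above the landing with the brass tooth visible at (355,300), and the bystanders are undisturbed. I turn it end for end.

Call:
{"api": "arm_command", "payload": {
  "rows": [
    [[40,0,0,0,0.5],[40,0,0,0,1],[40,0,0,0,1],[40,0,0,0,1],[40,0,0,0,1],[40,0,0,0,1],[40,0,0,0,1],[40,0,0,0,1],[40,0,0,0,1],[40,0,0,0,1]]
  ]
}}

```text
t: 14.3
eef_pos: [0.5236, -0.0357, 0.1354]
tool_rot: [-0.0, 0.837, 0.547, -0.0]
contact_force: [-0.0, -0.3, -3.6]
gripper_width: 0.691
grasp_force: 67.3
```

Call:
{"api": "arm_command", "payload": {
  "rows": [
    [[40,0,0,0,1],[40,0,0,0,1],[40,0,0,0,1],[40,0,0,0,1],[40,0,0,0,1],[40,0,0,0,1],[40,0,0,0,1],[40,0,0,0,1],[40,0,0,0,1],[40,0,0,0,1]]
  ]
}}

```text
t: 15.55
eef_pos: [0.5236, -0.0358, 0.1354]
tool_rot: [-0.0, 0.558, 0.83, -0.0]
contact_force: [-0.2, 0.6, -4.4]
gripper_width: 0.694
grasp_force: 67.2
```

```bash
python3 -c "
from h import *
state();print(get_obs()['q'])"
```

```text
t 15.55 pos [ 0.5236 -0.0358  0.1354] disp mm [-75.2409   0.3897] yaw err 1.5635220934041882 F [-0.2106  0.5928 -4.4206] w 0.6940301788079855 q7 0.4840153342582989
[-0.3031  0.361   0.3096  2.0192 -0.1527  0.784   0.484 ]
```

Call:
{"api": "arm_command", "payload": {
  "rows": [
    [[40,0,0,0,1],[40,0,0,0,1],[40,0,0,0,1],[40,0,0,0,1],[40,0,0,0,1],[40,-0.05,-0.02,0,1],[40,-0.05,-0.02,0,1],[40,-0.06,-0.025,0,1],[40,-0.06,-0.025,0,1],[40,-0.06,-0.025,0,1]]
  ]
}}

```text
t: 16.8
eef_pos: [0.5067, -0.0428, 0.1354]
tool_rot: [-0.0, 0.19, 0.982, -0.0]
contact_force: [0.0, -0.3, -3.2]
gripper_width: 0.693
grasp_force: 67.2
```

Call:
{"api": "arm_command", "payload": {
  "rows": [
    [[40,0,0,0,1],[40,0,0,0,1],[40,0,0,0,1],[40,0,0,0,1],[40,0,0,0,1],[40,0,0,0,1],[40,0,0,0,1],[40,0,0,0,1],[40,0,0,0,1],[40,0,0,0,0.77]]
  ]
}}

```text
t: 18.05
eef_pos: [0.5068, -0.0428, 0.1354]
tool_rot: [-0.001, -0.198, 0.98, 0.0]
contact_force: [-1.2, 0.1, -3.6]
gripper_width: 0.695
grasp_force: 67.2
```

Call:
{"api": "arm_command", "payload": {
  "rows": [
    [[40,0,0,-0.1,0],[40,0,0,-0.3,0],[40,0,0,-0.4,0],[40,0,0,-0.4,0],[40,0,0,-0.2,0],[40,0,0,0,0],[40,0,0,0,0],[40,0,0,0,0],[40,0,0,0,0],[40,0,0,0,0]]
  ]
}}

```text
t: 19.3
eef_pos: [0.5073, -0.0424, 0.0522]
tool_rot: [0.0, -0.196, 0.981, -0.0]
contact_force: [0.0, 0.3, -3.3]
gripper_width: 0.698
grasp_force: 67.3
```

```bash
python3 -c "
from h import *
state();shot('turned')"
```

```text
t 19.3 pos [ 0.5073 -0.0424  0.0522] disp mm [-92.8177   0.5503] yaw err -0.0002870081839998484 F [ 0.0295  0.2928 -3.2978] w 0.6983483377123013 q7 1.903201507685301
```

View pics/turned.png

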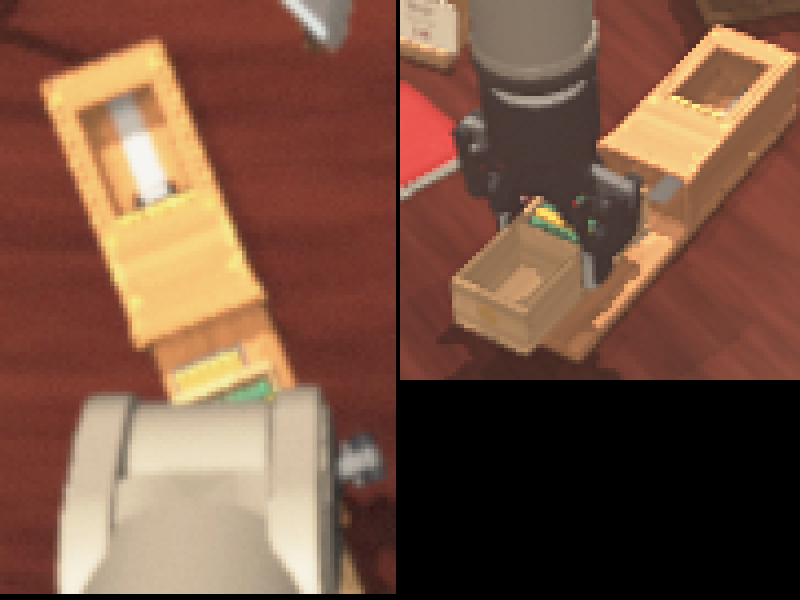

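The tray is turned, with its full end just outside the tooth (yellow tooth and green packets at (210,375)) and aligned. I lower it to the floor and slide it in.

Call:
{"api": "arm_command", "payload": {
  "rows": [
    [[40,0,0,-0.15,0],[40,0,0,-0.15,0],[40,0,0,-0.12,0],[40,0,0,-0.06,0],[40,0,0,0,0],[40,0.05,0.02,0,0],[40,0.1,0.04,0,0],[40,0.1,0.04,0,0],[40,0.1,0.04,0,0],[40,0.1,0.04,0,0]]
  ]
}}

```text
t: 20.65
eef_pos: [0.5227, -0.036, 0.0215]
tool_rot: [-0.012, -0.195, 0.981, -0.0]
contact_force: [-37.8, -11.4, 25.2]
gripper_width: 0.693
grasp_force: 71.1
```

```bash
python3 -c "
from h import *
state()"
```

```text
t 20.65 pos [ 0.5227 -0.036   0.0215] disp mm [-76.1708   0.5917] yaw err -0.002623301337536965 F [-37.7507 -11.447   25.1818] w 0.6934634489421704 q7 1.8837876549551062
```

Something blocks the tray near the tooth, with 38 N against it. I back off, let the tray rest flat, and regrip it to clear any tilt.

Call:
{"api": "arm_command", "payload": {
  "rows": [
    [[40,-0.1,-0.04,0,0],[40,-0.15,-0.06,0,0],[40,-0.1,-0.04,0.02,0],[40,0,0,0,0],[85,0,0,0,0],[85,0,0,0,0],[85,0,0,0,0],[85,0,0,0,0],[85,0,0,0,0],[85,0,0,0,0]]
  ]
}}

```text
t: 21.9
eef_pos: [0.5131, -0.04, 0.0243]
tool_rot: [-0.0, -0.196, 0.981, 0.0]
contact_force: [-0.5, -0.5, -0.3]
gripper_width: 0.997
grasp_force: 0.0
```

Run:
```python
from h import *
state()
for n in("top","scene"):
    im=cams.read_camera(n);np.save(f"/tmp/{n}.npy",im)
    h=cv2.cvtColor(im,cv2.COLOR_RGB2HSV)
    m=(((h[...,0]>65)&(h[...,0]<95)&(h[...,1]>90)&(h[...,2]>60))*255).astype(np.uint8)
    k,_,s,c=cv2.connectedComponentsWithStats(m)
    for i in range(1,k):
        if s[i,4]>6 and 230<c[i][0]<360 and 110<c[i][1]<260: print(n,s[i],c[i],todisp(ray(n,c[i],.05))*1e3)
```

```text
t 21.9 pos [ 0.5131 -0.04    0.0243] disp mm [-86.5536   0.5626] yaw err -0.00021175386029970156 F [-0.498  -0.5217 -0.264 ] w 0.9965146052087682 q7 1.895936229467966
```

Run:
```python
from h import *
im=np.load("/tmp/top.npy");sc=np.load("/tmp/scene.npy")
for y in(-20,8,20):
    print("y",y)
    for x in range(-44,26,4):
        P=[*toworld(np.array([x,y])/1e3),.056]
        o=[]
        for n,I in(("top",im),("scene",sc)):
            u=proj(n,P).astype(np.float32).reshape(1,1,2);o.append(cv2.remap(I,u,None,1)[0,0])
        print(x,*o,end=" | ")
    print()
```

```text
y -20
-44 [189 171 147] [74 59 55] | -40 [167 151 131] [74 58 54] | -36 [151 140 120] [72 56 52] | -32 [130 157 122] [73 57 52] | -28 [134 172 125] [75 59 55] | -24 [152 139  99] [79 65 61] | -20 [231 191 129] [101  88  82] | -16 [245 214 142] [111  98  92] | -12 [241 181 114] [100  87  81] | -8 [242 179 111] [80 67 63] | -4 [229 157  98] [103  87  77] | 0 [208 138  87] [136 122 110] | 4 [206 136  86] [144 130 118] | 8 [201 131  83] [143 130 118] | 12 [185 121  77] [143 129 117] | 16 [204 139  88] [143 128 116] | 20 [245 196 120] [140 125 114] | 24 [247 207 128] [165 128 105] | 
y 8
-44 [228 214 183] [71 56 52] | -40 [223 206 176] [67 52 50] | -36 [216 196 168] [69 53 51] | -32 [205 186 158] [72 57 53] | -28 [187 167 143] [74 59 55] | -24 [172 148 119] [82 68 63] | -20 [238 215 147] [122 111 103] | -16 [245 230 154] [157 145 136] | -12 [242 208 114] [147 136 127] | -8 [238 219 130] [142 108  88] | -4 [192 160 117] [147  99  69] | 0 [201 137  92] [147 101  70] | 4 [210 140  87] [146 100  70] | 8 [207 138  87] [147 100  70] | 12 [191 126  81] [146  99  70] | 16 [205 140  88] [147 100  70] | 20 [245 193 117] [154 105  73] | 24 [247 205 125] [160 106  74] | 
y 20
-44 [231 218 187] [74 59 54] | -40 [228 214 182] [73 57 53] | -36 [223 207 177] [73 56 52] | -32 [216 196 167] [73 57 52] | -28 [205 184 158] [73 57 53] | -24 [189 171 147] [74 58 54] | -20 [218 195 149] [75 60 56] | -16 [243 223 146] [73 58 53] | -12 [244 214 119] [72 56 52] | -8 [240 222 135] [71 54 50] | -4 [197 165 122] [71 54 51] | 0 [207 140  93] [98 72 59] | 4 [215 142  87] [126  87  64] | 8 [208 137  86] [137  94  66] | 12 [194 127  80] [144  98  70] | 16 [214 144  91] [145  98  69] | 20 [245 192 118] [139  94  67] | 24 [246 201 123] [155 103  72] |
```

The rim's leading edge reads at x of about -14 mm, so the tray has not slipped. I regrip, lift it over the tooth, and set it down on top of the catch instead of using the ramp.

Call:
{"api": "arm_command", "payload": {
  "rows": [
    [[40,0,0,0,0],[40,0,0,0,0],[40,0,0,0,0],[40,0,0,0.08,0],[40,0,0,0.1,0],[40,0,0,0,0],[40,0.1,0.04,0,0],[40,0.12,0.05,0,0],[40,0.11,0.045,0,0],[40,0,0,0,0]]
  ],
  "newtons": 60
}}

```text
t: 23.25
eef_pos: [0.5338, -0.0313, 0.0351]
tool_rot: [0.0, -0.196, 0.981, 0.0]
contact_force: [0.1, -0.3, -3.3]
gripper_width: 0.694
grasp_force: 65.3
```

```bash
python3 -c "
from h import *
state()"
```

```text
t 23.25 pos [ 0.5338 -0.0313  0.0351] disp mm [-64.1225   0.5736] yaw err 0.0005042205954977064 F [ 0.1082 -0.2949 -3.3222] w 0.6937364106393823 q7 1.8849444843868048
```

Call:
{"api": "arm_command", "payload": {
  "rows": [
    [[40,0,0,-0.05,0],[40,0,0,-0.05,0],[40,0,0,-0.04,0],[40,0,0,-0.03,0],[40,0,0,-0.01,0],[40,0,0,0,0],[40,0,0,0,0],[40,0,0,0,0],[40,0,0,0,0],[40,0,0,0,0]]
  ]
}}

```text
t: 24.5
eef_pos: [0.533, -0.0319, 0.0246]
tool_rot: [0.0, -0.196, 0.981, -0.0]
contact_force: [-2.4, -0.7, 5.6]
gripper_width: 0.696
grasp_force: 66.2
```

```bash
python3 -c "
from h import *
state()"
```

```text
t 24.5 pos [ 0.533  -0.0319  0.0246] disp mm [-65.1205   0.3533] yaw err -0.00031192588001172084 F [-2.4179 -0.6658  5.6051] w 0.6956849627270134 q7 1.883781619870351
```

Call:
{"api": "arm_command", "payload": {
  "rows": [
    [[40,0.04,0.016,0,0],[40,0.06,0.025,0,0],[40,0.06,0.025,0,0],[40,0.06,0.025,0,0],[40,0.06,0.025,0,0],[40,0.06,0.025,0,0],[40,0.06,0.025,0,0],[40,0.06,0.025,0,0],[40,0,0,0,0],[40,0,0,0,0]]
  ]
}}

```text
t: 25.75
eef_pos: [0.5573, -0.0229, 0.0246]
tool_rot: [-0.003, -0.195, 0.981, -0.001]
contact_force: [-12.0, -4.6, 16.2]
gripper_width: 0.691
grasp_force: 67.9
```

```bash
python3 -c "
from h import *
state()"
```

```text
t 25.75 pos [ 0.5573 -0.0229  0.0246] disp mm [-39.1801  -0.6743] yaw err -0.0023202972639082553 F [-12.0314  -4.592   16.2325] w 0.6908648520810208 q7 1.8683856663517695
```

Call:
{"api": "arm_command", "payload": {
  "rows": [
    [[40,0,0,0.03,0],[40,0.05,0.02,0,0],[40,0.06,0.025,0,0],[40,0.06,0.025,0,0],[40,0.06,0.025,0,0],[40,0.06,0.025,0,0],[40,0.06,0.025,0,0],[40,0.06,0.025,0,0],[40,0,0,0,0],[40,0,0,0,0]]
  ]
}}

```text
t: 27.0
eef_pos: [0.5859, -0.0099, 0.0264]
tool_rot: [0.001, -0.196, 0.981, 0.0]
contact_force: [0.4, 0.9, -1.6]
gripper_width: 0.69
grasp_force: 65.7
```

```bash
python3 -c "
from h import *
state()"
```

```text
t 27.0 pos [ 0.5859 -0.0099  0.0264] disp mm [-7.7839  0.331 ] yaw err -0.00011669804626723845 F [ 0.3667  0.8537 -1.5998] w 0.6902905148254393 q7 1.8562135089255916
```

The tray is in by about 50 mm without resistance. I regrip near its rear end.

Call:
{"api": "arm_command", "payload": {
  "rows": [
    [[85,0,0,0,0],[85,0,0,0,0],[85,-0.2,-0.085,0,0],[85,-0.25,-0.105,0,0],[85,-0.25,-0.105,-0.02,0],[85,-0.25,-0.105,0,0],[85,0,0,0,0],[40,0,0,0,0],[40,0,0,0,0],[40,0,0,0,0]]
  ]
}}

```text
t: 28.25
eef_pos: [0.529, -0.0339, 0.0254]
tool_rot: [0.0, -0.196, 0.981, -0.0]
contact_force: [-1.4, 0.2, 6.2]
gripper_width: 0.693
grasp_force: 64.8
```

Call:
{"api": "arm_command", "payload": {
  "rows": [
    [[40,0.06,0.025,0.02,0],[40,0.1,0.04,0,0],[40,0.1,0.04,0,0],[40,0.1,0.042,0,0],[40,0.1,0.042,0,0],[40,0.1,0.042,0,0],[40,0.1,0.042,0,0],[40,0,0,0,0],[40,0,0,0,0],[40,0,0,0,0]]
  ]
}}

```text
t: 29.5
eef_pos: [0.5643, -0.019, 0.0254]
tool_rot: [-0.004, -0.196, 0.981, 0.0]
contact_force: [-11.8, -3.2, 6.4]
gripper_width: 0.692
grasp_force: 64.9
```

```bash
python3 -c "
from h import *
state()"
```

```text
t 29.5 pos [ 0.5643 -0.019   0.0254] disp mm [-31.1748   0.259 ] yaw err -0.0009729596615759561 F [-11.7701  -3.2487   6.3927] w 0.6915580892044288 q7 1.86548863264339
```

The tray is now against the pusher, which adds about 12 N. For the final push I use shut fingers on the end board, so I release, lift and go behind the tray.

Call:
{"api": "arm_command", "payload": {
  "rows": [
    [[85,0,0,0,0],[85,0,0,0,0],[85,0,0,0.4,0],[85,0,0,0.6,0],[40,-0.2,-0.08,0.1,0],[0,-0.4,-0.17,0,0],[0,-0.25,-0.1,0,0],[0,0,0,0,0],[0,0,0,0,0],[0,0,0,0,0]]
  ]
}}

```text
t: 30.75
eef_pos: [0.5176, -0.0383, 0.092]
tool_rot: [0.0, -0.196, 0.981, 0.0]
contact_force: [0.4, 0.6, -0.9]
gripper_width: -0.003
grasp_force: 0.0
```

Run:
```python
from h import *
state()
im=cams.read_camera("scene");top=cams.read_camera("top")
for y in(-20,10,20):
    print("y",y)
    for x in range(-84,20,4):
        P=[*toworld(np.array([x,y])/1e3),.056]
        print(x,*[cv2.remap(I,proj(n,P).astype(np.float32).reshape(1,1,2),None,1)[0,0] for n,I in(("top",top),("scene",im))],end=" | ")
    print()
```

```text
t 30.75 pos [ 0.5176 -0.0383  0.092 ] disp mm [-81.7916   0.3544] yaw err 0.0003856737799781129 F [ 0.4472  0.5871 -0.891 ] w -0.003444534367879667 q7 1.9037189652356257
y -20
-84 [188 171 145] [166 125  91] | -80 [214 193 165] [165 126  91] | -76 [218 200 171] [165 124  85] | -72 [221 205 175] [169 127  84] | -68 [223 205 175] [168 128  91] | -64 [223 206 176] [159 121  88] | -60 [222 204 175] [163 124  89] | -56 [222 204 174] [228 192 136] | -52 [222 206 175] [249 231 168] | -48 [222 205 174] [247 238 182] | -44 [223 206 176] [247 241 189] | -40 [223 205 176] [247 241 188] | -36 [221 205 174] [247 242 189] | -32 [220 204 174] [248 243 190] | -28 [217 198 169] [248 238 180] | -24 [208 187 159] [232 189 134] | -20 [203 181 149] [226 178 127] | -16 [236 209 154] [217 170 121] | -12 [246 232 166] [173 132  95] | -8 [247 239 175] [163 124  90] | -4 [247 238 172] [161 123  88] | 0 [235 200 135] [166 126  91] | 4 [226 179 121] [171 130  94] | 8 [215 167 114] [172 130  94] | 12 [171 131  91] [191 145 104] | 16 [207 153 100] [149 127  93] | 
y 10
-84 [222 205 175] [240 184 113] | -80 [215 1
[... 979 characters left out ...]
1 204 174] [245 223 151] | -64 [223 206 176] [204 162 118] | -60 [229 214 185] [137 113  95] | -56 [236 222 196] [143 129 120] | -52 [240 229 204] [112  98  92] | -48 [239 226 201] [79 62 57] | -44 [237 224 198] [74 56 50] | -40 [235 223 194] [76 57 53] | -36 [234 220 191] [75 57 52] | -32 [231 217 189] [88 67 57] | -28 [227 213 182] [117  90  70] | -24 [224 207 178] [143 110  81] | -20 [218 199 172] [133 102  76] | -16 [209 189 162] [123  94  71] | -12 [195 176 151] [119  92  70] | -8 [187 165 138] [117  90  70] | -4 [218 182 133] [102  77  63] | 0 [219 173 118] [93 71 60] | 4 [205 158 109] [84 64 56] | 8 [187 145 101] [84 64 56] | 12 [163 125  88] [82 62 55] | 16 [218 160 105] [81 61 55] |
```

The tray's end rests at x of about -58 mm as expected. I lower the shut fingers behind it and push.

Call:
{"api": "arm_command", "payload": {
  "rows": [
    [[0,0,0,-0.4,0],[0,0,0,-0.4,0],[0,0,0,-0.13,0],[0,0.08,0.033,0,0],[0,0.1,0.042,0,0],[0,0.1,0.042,0,0],[0,0.1,0.042,0,0],[0,0.1,0.042,0,0],[0,0.1,0.042,0,0],[0,0.1,0.042,0,0]]
  ]
}}

```text
t: 32.1
eef_pos: [0.549, -0.026, 0.036]
tool_rot: [-0.009, -0.194, 0.981, -0.001]
contact_force: [-23.8, -8.7, 20.8]
gripper_width: 0.0
grasp_force: 12.6
```

```bash
python3 -c "
from h import *
state()"
```

```text
t 32.1 pos [ 0.549 -0.026  0.036] disp mm [-47.9808  -0.3344] yaw err -0.003596533802999513 F [-23.8491  -8.6527  20.7554] w 3.858726735188686e-05 q7 1.8728753493765857
```

Call:
{"api": "arm_command", "payload": {
  "rows": [
    [[0,0,0,0,0],[0,0,0,0,0],[0,0,0,0,0],[0,0,0,0,0],[0,0,0,0,0],[0,0,0,0,0],[0,0,0,0,0],[0,0,0,0,0],[0,0,0,0,0],[0,0,0,0,0]]
  ]
}}

```text
t: 33.35
eef_pos: [0.5525, -0.0242, 0.036]
tool_rot: [-0.005, -0.195, 0.981, -0.0]
contact_force: [-13.6, -5.1, 8.4]
gripper_width: 0.0
grasp_force: 7.1
```

```bash
python3 -c "
from h import *
state();print(get_obs()['torque'])"
```

```text
t 33.35 pos [ 0.5525 -0.0242  0.036 ] disp mm [-44.0832  -0.0736] yaw err -0.002141683292280039 F [-13.5715  -5.0814   8.3609] w 0.0003562149797944363 q7 1.8729316555226354
[-1.0353  2.6562 -0.0177]
```

The pusher is damped, so I push slowly.

Call:
{"api": "arm_command", "payload": {
  "rows": [
    [[0,0.03,0.0125,0,0],[0,0.03,0.0125,0,0],[0,0.03,0.0125,0,0],[0,0.03,0.0125,0,0],[0,0.03,0.0125,0,0],[0,0.03,0.0125,0,0],[0,0.03,0.0125,0,0],[0,0.03,0.0125,0,0],[0,0.03,0.0125,0,0],[0,0.03,0.0125,0,0]]
  ]
}}

```text
t: 34.6
eef_pos: [0.5693, -0.0174, 0.036]
tool_rot: [-0.007, -0.195, 0.981, -0.001]
contact_force: [-16.8, -6.0, 13.3]
gripper_width: 0.002
grasp_force: 9.2
```

Call:
{"api": "arm_command", "payload": {
  "rows": [
    [[0,0.03,0.0125,0,0],[0,0.03,0.0125,0,0],[0,0.03,0.0125,0,0],[0,0.03,0.0125,0,0],[0,0,0,0,0],[0,0,0,0,0],[0,0,0,0,0],[0,0,0,0,0],[0,0,0,0,0],[0,0,0,0,0]]
  ]
}}

```text
t: 35.85
eef_pos: [0.5774, -0.014, 0.036]
tool_rot: [-0.006, -0.195, 0.981, -0.0]
contact_force: [-15.0, -5.3, 10.4]
gripper_width: 0.004
grasp_force: 7.9
```

```bash
cat > prof.py <<'E'
from h import *
state()
top=cams.read_camera("top");im=cams.read_camera("scene");np.save("/tmp/top2.npy",top)
for y in(-25,-20):
    print("y",y)
    for x in range(-40,20,4):
        P=[*toworld(np.array([x,y])/1e3),.056]
        print(x,*[cv2.remap(I,proj(n,P).astype(np.float32).reshape(1,1,2),None,1)[0,0] for n,I in(("top",top),("scene",im))],end=" | ")
    print()
print("window, top z=.05")
for x in range(84,164,4):
    P=[*toworld(np.array([x,0])/1e3),.052]
    print(x,*[cv2.remap(I,proj(n,P).astype(np.float32).reshape(1,1,2),None,1)[0,0] for n,I in(("top",top),("scene",im))],end=" | ")
E
python3 prof.py
```

```text
t 35.85 pos [ 0.5774 -0.014   0.036 ] disp mm [-17.2198  -0.1785] yaw err -0.0022041244665018667 F [-14.9868  -5.3473  10.3712] w 0.003510111497341033 q7 1.8597955344187227
y -25
-40 [169 114  74] [104  86  75] | -36 [142  97  66] [146 113  85] | -32 [111  80  58] [158 122  89] | -28 [86 66 53] [157 122  88] | -24 [58 53 51] [163 126  92] | -20 [61 59 55] [165 127  92] | -16 [72 68 61] [165 126  92] | -12 [84 77 69] [155 119  86] | -8 [100  92  81] [182 140 100] | -4 [120 110  96] [245 206 146] | 0 [129 117 102] [217 167 118] | 4 [128 116 102] [177 136  98] | 8 [124 112  99] [178 137  98] | 12 [131 117 103] [174 133  96] | 16 [139 125 108] [158 121  88] | 
y -20
-40 [121  93  72] [112  99  91] | -36 [95 79 67] [139 117  97] | -32 [88 80 73] [83 66 57] | -28 [97 89 80] [77 60 52] | -24 [112 102  90] [84 66 56] | -20 [114 105  92] [89 70 59] | -16 [122 112  98] [107  85  67] | -12 [118 109  95] [144 111  82] | -8 [119 108  94] [180 138  99] | -4 [112 101  89] [240 201 141] | 0 [124 113  98] [198 162 116] | 4 [144 130 111] [139 108  80] | 8 [183 166 142] [136 107  80] | 12 [215 195 167] [134 105  80] | 16 [225 208 180] [128 100  76] | 
window, top z=.05
84 [207 179 143] [246 196 128] | 88 [241 224 133] [246 201 133] | 92 [226 223 140] [247 206 136] | 96 [189 162 118] [245 198 130] | 100 [245  93  77] [245 200 122] | 104 [237 107  84] [249 185 117] | 108 [161 194 140] [224 147 115] | 112 [158 204 138] [151 194 145] | 116 [235 227  97] [205 200 113] | 120 [246 241  95] [251 232 112] | 124 [199 216 123] [252 247 139] | 128 [143 210 149] [173 214 148] | 132 [133 154 111] [149 167 124] | 136 [186 153 102] [161 122  87] | 140 [244 230 162] [209 157 111] | 144 [210 187 144] [246 228 169] | 148 [173 164 151] [212 190 141] | 152 [160 152 143] [137  91  62] | 156 [145 137 128] [137  93  65] | 160 [178 139 115] [136  93  66] |
```

The packets are in the window and the tray's end is at about -6 mm. I push the last few millimetres past the catch.

Call:
{"api": "arm_command", "payload": {
  "rows": [
    [[0,0.03,0.0125,0,0],[0,0.03,0.0125,0,0],[0,0.03,0.0125,0,0],[0,0.02,0.008,0,0],[0,0,0,0,0],[0,0,0,0,0],[0,0,0,0,0],[0,0,0,0,0],[0,0,0,0,0],[0,0,0,0,0]]
  ]
}}

```text
t: 37.2
eef_pos: [0.5839, -0.0114, 0.036]
tool_rot: [-0.006, -0.195, 0.981, -0.001]
contact_force: [-15.2, -6.2, 10.6]
gripper_width: -0.001
grasp_force: 8.0
```

```bash
python3 prof.py|head -1
python3 - <<'E'
from h import *
# paddle height: triangulate yellow paddle centroid in both views
for n,lo in(("top",None),("scene",None)):
    im=cams.read_camera(n);h=cv2.cvtColor(im,cv2.COLOR_RGB2HSV)
    m=((h[...,0]>22)&(h[...,0]<32)&(h[...,1]>100)&(h[...,2]>180)).astype(np.uint8)
    u=proj(n,[*toworld([-.032,.058]),.017]).astype(int);k=np.zeros_like(m);k[u[1]-12:u[1]+12,u[0]-12:u[0]+12]=1;ys,xs=np.nonzero(m&k);print(n,u,len(xs))
    if len(xs):
        for z in(.005,.017): print(z,todisp(ray(n,(xs.mean(),ys.mean()),z))*1e3)
E
```

```text
t 37.2 pos [ 0.5839 -0.0114  0.036 ] disp mm [-10.2014  -0.2805] yaw err -0.0022261420859019942 F [-15.1919  -6.1768  10.5637] w -0.0014379723525770882 q7 1.856609696743201
top [273 213] 0
scene [279 200] 27
0.005 [-18.8465  67.9437]
0.017 [-28.6685  59.9788]
```

Call:
{"api": "arm_command", "payload": {
  "rows": [
    [[0,0.025,0.01,0,0],[0,0,0,0,0],[0,0,0,0,0],[0,0,0,0,0],[0,-0.05,-0.02,0,0],[0,-0.05,-0.02,0,0],[0,-0.1,-0.04,0,0],[0,-0.1,-0.04,0,0],[0,-0.2,-0.08,0,0],[0,-0.3,-0.12,0,0]]
  ]
}}

```text
t: 38.65
eef_pos: [0.5428, -0.0271, 0.0366]
tool_rot: [0.001, -0.196, 0.981, 0.0]
contact_force: [-0.7, 0.1, -0.3]
gripper_width: -0.001
grasp_force: 0.0
```

Call:
{"api": "arm_command", "payload": {
  "rows": [
    [[0,-0.1,0,0.5,0],[0,0,-0.1,0.6,0],[0,-0.1,-0.5,0.6,0],[0,-0.1,-0.7,0.3,0],[0,-0.1,-0.7,0,0],[0,0,-0.6,0,0],[0,0,0,0,0],[0,0,0,0,0],[0,0,0,0,0],[0,0,0,0,0]]
  ]
}}

```text
t: 39.9
eef_pos: [0.519, -0.182, 0.1563]
tool_rot: [0.0, -0.197, 0.98, 0.0]
contact_force: [-0.2, 0.1, 0.3]
gripper_width: -0.002
grasp_force: 0.0
```

```bash
python3 prof.py; python3 -c "
from h import *
shot('final')"
```

```text
t 39.9 pos [ 0.519  -0.182   0.1563] disp mm [-135.7995 -132.8062] yaw err 0.0015767070785477344 F [-0.2138  0.1495  0.3202] w -0.002326892538544843 q7 2.2019643728342913
y -25
-40 [246 200 122] [230 179 104] | -36 [246 199 121] [217 163  97] | -32 [246 199 120] [202 147  91] | -28 [246 199 120] [167 125  90] | -24 [246 198 121] [157 119  88] | -20 [245 190 116] [116  90  71] | -16 [223 151  94] [82 62 55] | -12 [206 136  85] [75 56 51] | -8 [187 129  83] [76 57 52] | -4 [203 164 110] [76 58 53] | 0 [241 223 156] [75 56 52] | 4 [240 212 148] [75 56 51] | 8 [237 199 134] [75 56 52] | 12 [224 179 120] [75 57 52] | 16 [213 151 101] [75 58 52] | 
y -20
-40 [247 202 123] [231 178 104] | -36 [246 202 122] [229 175 103] | -32 [246 201 123] [222 166 101] | -28 [246 199 121] [179 134  93] | -24 [246 199 122] [135 102  77] | -20 [243 187 114] [86 65 57] | -16 [220 149  93] [74 55 51] | -12 [202 135  84] [77 58 53] | -8 [178 123  79] [75 56 51] | -4 [195 159 106] [76 57 53] | 0 [245 230 163] [75 57 52] | 4 [238 206 140] [75 57 52] | 8 [225 179 122] [75 57 52] | 12 [215 165 113] [74 56 52] | 16 [216 160 105] [74 56 52] | 
window, top z=.05
84 [246 204 122] [71 57 53] | 88 [246 225 125] [71 57 53] | 92 [218 209 124] [71 57 53] | 96 [147 206 146] [71 57 53] | 100 [166 167 122] [70 57 53] | 104 [238  92  76] [70 57 53] | 108 [242  96  78] [70 57 53] | 112 [173 173 127] [69 56 52] | 116 [145 203 143] [69 56 52] | 120 [220 216  99] [68 56 52] | 124 [246 240  92] [68 55 51] | 128 [212 215 113] [68 56 52] | 132 [146 208 149] [68 56 52] | 136 [135 168 125] [67 55 51] | 140 [172 145 100] [67 55 51] | 144 [241 224 159] [66 55 51] | 148 [224 203 155] [66 54 51] | 152 [165 155 142] [65 53 50] | 156 [139 132 122] [62 51 49] | 160 [173 136 111] [67 54 50] |
```

View pics/final.png

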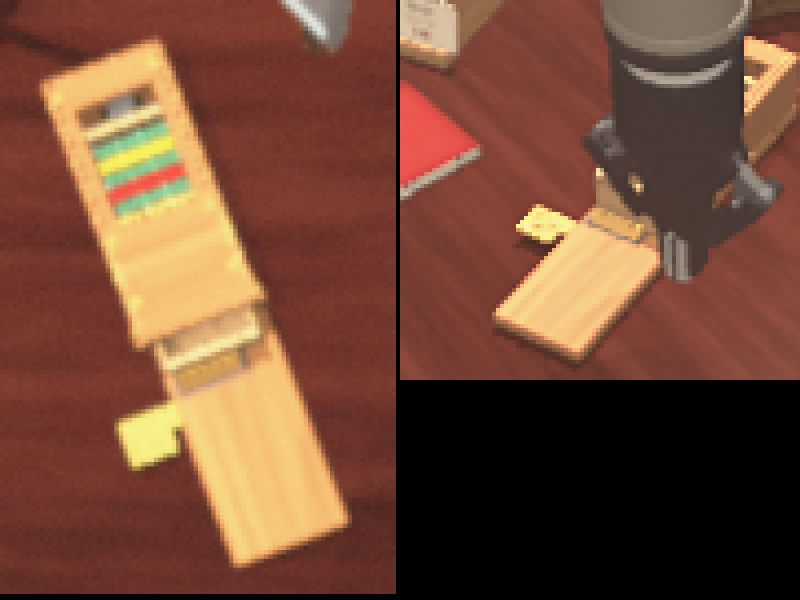

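The packets show in the window at (140,165). The tray's end board at (212,345) sits against the raised catch at (215,370), as at the start, and the robot is clear.

```bash
python3 -c "
from station import job
print(job.hand_in())"
```

```text
the job is handed in; nothing more can be done
None
```

The tray is turned end for end and latched behind the raised catch with its packets in the window, as the last pictures show; I handed the job in at about 40 s, and no verdict came back.

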